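# Snug down the filter knob and close the fume extractor

## Task

The bench fume extractor has just had a fresh filter dropped in, but the red hand knob down in the filter's dished cap is still loose. Turn the knob clockwise until it is snug - down on the cap and squeezing the gasket, but not cranked so tight that it crushes it - and then ease the lid fully shut, without slamming it. Do not push hard on the filter itself and leave the other things on the bench where they are.

Things in the scene. Friction and masses are not known exactly. Their poses are not given: they have to be found in the camera images.
- extractor: Bench-top fume extractor, fixed: an open-topped square blue filter chamber (204 x 204 mm, 4 mm walls, rim 156 mm above the bench) with a grey blower box (204 x 150 mm, 150 mm high) at its +y side. Origin on the bench under the chamber's centre, which is also the knob's axis; z up, -x is the louvred front, +y runs to the blower box and the lid's hinge.
- cartridge: The fresh round filter in the chamber, 156 mm across, 112 mm tall, pale cap, standing on a spongy gasket. Its top is an upward dish 104 mm across and 46 mm deep with the knob inside; the dish's rim is 18 mm below the chamber's. Too narrow for a wide-open gripper: enter with the fingers part open or closed. Origin: centre of its underside, z up.
- knob_grip (a point): Point on the knob's axis at the height to grip or push it. The knob is an upright red bar 50 mm long, 14 mm thick, 36 mm high: x lies along the bar, y across, z up. The bar reaches 12 mm above this point and 24 mm below; a foot flange 38 mm across begins 22 mm below, with a rubber pad under it worn by 0 to 3 mm; the dish floor is 31 mm below. Grip the bar or push an end round with closed fingers.
- knob (a joint): Turn of the knob, rad, growing clockwise from above; it sinks 1.9 mm per rad. Starts loose; its worn pad meets the cap 0.2 to 2 rad on, not to be told from poses. Loose drag 0.05 N m; then turning torque climbs 0.8 N m per rad. Snug: about 0.3 N m (15 N pushed at 20 mm), 0.34 rad past touch, 18 N on the filter; 0.16 is too loose, 0.47 too tight. Read it while turning; at rest friction hides it.
- lid_hinge (a point): Middle of the lid's hinge line, 158 mm above the bench along the chamber's +y wall; axes as the extractor's: x along the hinge line, y away from the chamber towards the blower box, z up.
- lid_edge (a point): Middle of the black rubber push strip on the lid's outer face, 190 mm from the hinge line. The lid is a blue sheet 208 x 208 mm, 4 mm thick, its outer face 4 mm (at the strip 6.5 mm) outside the hinge line, with a rim turned down 12 mm at the free edge, 211 mm from the hinge. Axes of the lid: when shut, y points to the hinge and z up.
- lid (a joint): Opening angle of the lid in rad: 0 shut, about 1.57 upright; it starts at 1.8 to 2.0, leaning out over the blower box. Its stiff hinge holds it at any angle; pushing near the free edge takes 1 to 6 N.
- old_filter: The used filter standing on the bench, same size as the fresh one, dark cap, brown pleats. Origin at the centre of its underside. Leave alone.
- spray_can: Standing spray can, 58 mm across and 175 mm tall, yellow label. Origin under its centre. Leave alone.
- hammer: Hammer, 260 mm long, lying on the brass-lined magnetic plate. Origin under its middle. Leave alone.
- frame_a: Small welded steel frame, 100 x 80 x 20 mm, on the magnetic plate. Origin under its centre. Leave alone.
- frame_b: The same kind of steel frame, lying on the bench. Origin under its centre. Leave alone.
- pliers: Pliers with red handles, about 180 mm long, lying on the bench. Origin under the middle. Leave alone.
- wire_brush: Brush with a wooden handle, 200 mm long, lying on the bench. Origin under its middle. Leave alone.

How it is judged:
By the outcome, as a careful person would: the job done as asked, in the order asked, and still so for the second after the job is handed in, with the robot touching nothing.
It also fails if it takes over 61 s, if anything falls off the work surface, if the arm or the gripper's body presses on something with over 40 N, if the wrist force passes 120 N, or if a joint passes its speed limit or range.

## Robot

A 6-joint arm with a two-finger parallel gripper is mounted at the origin on the work surface. World frame = base frame: x ahead of the robot, y to its left, z up, the work surface at z = 0. Lengths are in m, angles in rad, forces in N, time in s.
With the tool pointing down it reaches from about 0.3 to 0.875 m from the base axis. Payload 6.4 kg.
Tool frame: the origin (TCP) lies between the finger pads; the fingertips stand 8 mm ahead of it and the grasp point (between the pads) lies 11 mm behind it; z points along the fingers, y is the direction in which the jaws open and shut (so a half turn about z gives the same grasp; the last joint's range is limited). The gripper opens to 85 mm and grips with 20 to 120 N. Pads are 22 mm wide; open, the fingers measure 114 mm over their backs; the gripper's body (76 mm by 85 mm) begins 54 mm behind the grasp point. The pads swing forward as they close: fully open they stand 13 mm farther back than shut.
Start: joints at [-0.206, 0.181, 1.607, -0, 1.354, -0.206], TCP at [0.575, 0, 0.239] pointing down, gripper open.
Joint ranges: [-2.99, 2.99], [-0.89, 2.07], [0.3, 2.58], [-1.14, 4.28], [0, 2.63], [-3.12, 3.12]. Speed limits (rad/s): [2.57, 2.57, 3.01, 3.14, 3.14, 3.14].

## Interface

Orientations are given as a unit quaternion [w, x, y, z].
In Python, from bench import monitor, viewer, workorder, spotter gives the robot as it stands. The module is installed in compiled form; this text tells all that it offers.
- The arm moves only by the tool move_arm, never from a script. Its argument "motion" is a list of rows, each a list of 3 entries, a list of its own where there are three numbers: the shift along the tool's x, y, z in units of 60 mm (1.0 is 60 mm), then the turn, a rotation vector about the tool's x, y, z in units of 8 degrees (1.0 is 8 degrees), then the opening in per cent of the stroke, from 0 (shut) to 100 (fully open). In form: [[[dx, dy, dz], [rx, ry, rz], grip], ...]. A call has 1 to 10 rows; each row is the pose to reach, as a shift and turn from the pose commanded when the call began, along the tool's axes at that moment; what a row does not reach only later rows make up. A row lasts 1/8 s, in which the tool goes at most 62.5 mm and 10.7 degrees, less where a joint would pass 70% of its speed; a pose out of reach is approached as far as the arm can. A call with a gripper value outside its range is refused whole. The fingers move at their own pace and stop on an object; the grip force is fixed at half the most. Time passes only in rows, so rows that repeat a pose let the fingers close. It gives the time, the measured TCP pose, the force and the opening at its end, in the units of the state.
- monitor.get_obs(): the state, without advancing time (a new reading comes with each control period).
- viewer.camera(name): name is "scene" or "side" or "wrist"; returns the picture (420x560x3 uint8, blue, green, red); there is no depth.
- viewer.calibration(name): a dict with "fovy" (degrees; the focal length in pixels is half the picture's height over the tangent of half this angle, whatever the lens; pixels are square), "cx", "cy" (the principal point, pixels), "distortion" ([k1, k2, p1, p2, k3] as OpenCV has them; the pictures are not rectified), "extrinsics" (4x4, takes a point from camera to world coordinates). Camera axes: x right, y down, z forward; pixel columns grow to the right and rows downward; lengths in m; the calibration is good to about 2 mm. A picture is of the moment at which its call begins: read the wrist's pose just before it. calibration takes no time and is no camera call; for the wrist camera it gives the pose at the moment of the call.
- workorder.hand_in(): hands the job in, once; it reports no verdict.
Trained networks look in the newest picture that a camera, given by its name, has taken for a name from the list of things; names that differ only in an ending like _2 or _b are one class to them, and where a whole thing is asked for, a point or a joint stands for the part that bears it (a point fixed in the world has none). Each returns a list of dicts, best first, with "score" (0 to 1); they miss things now and then, are a little off and sometimes report something else, mostly with a low value. They report only what shows in the picture. A call takes as long as a camera call.
- spotter.search_frame(camera, name): "centre" ([column, row] as shares, 0 to 1, of the picture: columns of its width, rows of its height, amid what is visible of it).
- spotter.outline_of(camera, name): "region" (420x560 bool, what is visible of it) and "centre" ([column, row] as shares, 0 to 1, of the picture: columns of its width, rows of its height, amid what is visible of it).
The state is a dict: "time_s": time; "q": joint angles; "dq": joint speeds; "joint_efforts": joint torques, N m; "eef_pos": TCP position; "eef_rot": TCP orientation; "wrist_force": force on the tool from outside, world axes, zero at the start; "torque": the same for the moment, N m; "opening": opening from 0.0 (shut) to 1.0 (fully open).
Only numpy, scipy, OpenCV 4.12 (cv2) and the standard library are available. Lean on these libraries where they do the work, as an engineer would, in place of code of your own. Each camera call takes 0.05 s, during which the arm holds its last target. There are 200 camera calls.

## Working session

There is one attempt and no reset: what is moved stays moved. The work goes in short steps, Python scripts to look and compute and a tool call to move; the robot and the scene stay as the last step left them, time stands still between calls to the robot, and variables do not carry over. Pictures are saved under pics/ and viewed, about 8 in all and at most 12, crops included, and the job is handed in when it is done.

Besides the shell and the picture viewer there is one more tool, called in YAML: its name, and indented under it one key for each argument. move_arm: Moves the arm, as the interface text tells. Its arguments: {"type":"object","properties":{"motion":{"type":"array","items":{"type":"array"}}},"required":["motion"]}

```bash
mkdir -p pics
cat > h.py <<'E'
import numpy as np,cv2
from bench import monitor,viewer,workorder,spotter
def K(c):
    f=210/np.tan(np.radians(c["fovy"])/2); return np.array([[f,0,c["cx"]],[0,f,c["cy"]],[0,0,1]])
def ray(c,px):
    u=cv2.undistortPoints(np.array([[px]],float),K(c),np.array(c["distortion"]))[0,0]
    T=np.array(c["extrinsics"]); return T[:3,3],T[:3,:3]@np.array([u[0],u[1],1])
def atz(c,px,z):
    o,d=ray(c,px); return o+d*(z-o[2])/d[2]
def proj(c,P):
    T=np.linalg.inv(np.array(c["extrinsics"])); r=cv2.Rodrigues(T[:3,:3])[0]
    return cv2.projectPoints(np.array(P,float).reshape(-1,1,3),r,T[:3,3],K(c),np.array(c["distortion"]))[0][:,0]
E
python3 - <<'E'
from h import *
ims=[]
for n in("scene","side"):
    im=viewer.camera(n);c=viewer.calibration(n)
    cv2.imwrite(f"pics/{n}0.png",cv2.resize(im,(784,588)))
    print(n,c["fovy"],np.round(c["extrinsics"],3).tolist())
    for t in("extractor","cartridge","knob_grip","lid_edge","spray_can","old_filter","hammer"):
        r=spotter.search_frame(n,t)
        print(t,[(round(x["score"],2),np.round(np.array(x["centre"])*[560,420],0).tolist()) for x in r[:2]])
print(monitor.get_obs())
E
```

```text
scene 55.074438043815796 [[0.848, 0.289, -0.444, 1.041], [0.529, -0.498, 0.687, -0.865], [-0.022, -0.818, -0.575, 0.857], [0.0, 0.0, 0.0, 1.0]]
extractor [(0.93, [311.0, 218.0])]
cartridge [(0.83, [307.0, 214.0])]
knob_grip [(0.53, [304.0, 220.0])]
lid_edge [(0.57, [332.0, 161.0])]
spray_can [(0.94, [396.0, 182.0])]
old_filter [(0.61, [372.0, 170.0])]
hammer [(0.77, [185.0, 363.0])]
side 48.64441060160392 [[-0.84, 0.41, -0.355, 0.956], [0.542, 0.654, -0.527, 0.695], [0.016, -0.635, -0.772, 1.17], [0.0, 0.0, 0.0, 1.0]]
extractor [(0.72, [295.0, 265.0])]
cartridge [(0.72, [259.0, 234.0])]
knob_grip [(0.48, [265.0, 238.0])]
lid_edge []
spray_can [(0.68, [292.0, 383.0]), (0.61, [264.0, 241.0])]
old_filter [(0.56, [368.0, 390.0])]
hammer [(0.96, [184.0, 148.0])]
{'time_s': 0.8, 'q': array([-2.06294486e-01,  1.80761195e-01,  1.60702384e+00,  2.74173427e-05,
        1.35378799e+00, -2.06315924e-01]), 'dq': array([ 7.20077777e-04,  7.30430450e-04, -1.31354353e-03, -7.22293256e-04,
       -8.22862643e-05, -2.15602240e-03]), 'joint_efforts': array([ 1.26383264e-03, -4.44799483e+01, -3.51664174e+01, -2.92110008e-04,
        6.44293868e-04,  4.50701236e-06]), 'eef_pos': array([5.75010459e-01, 2.69912786e-05, 2.39298756e-01]), 'eef_rot': array([8.87647754e-07, 7.07101289e-01, 7.07112274e-01, 1.65754220e-05]), 'wrist_force': array([ 0.33819309, -0.05465267, -0.05253026]), 'torque': array([-0.01010794, -0.0077344 ,  0.02060082]), 'opening': 1.0017512671664013}
```

View pics/scene0.png

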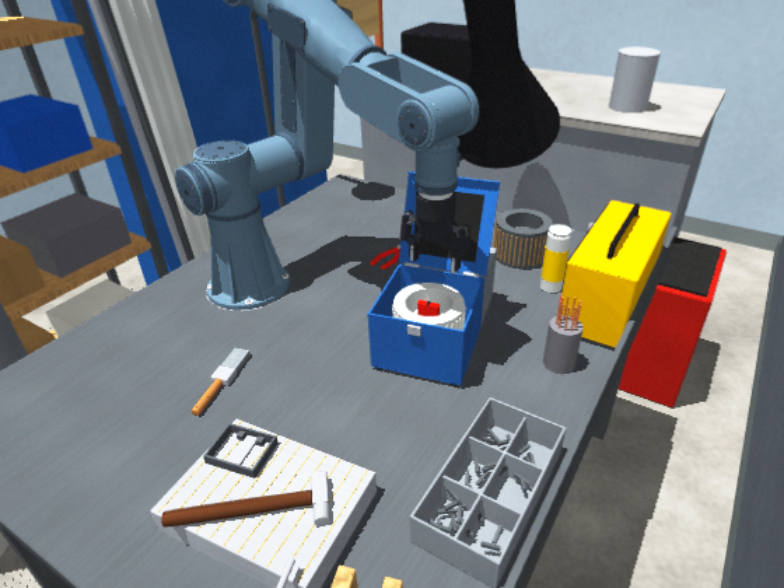

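View pics/side0.png

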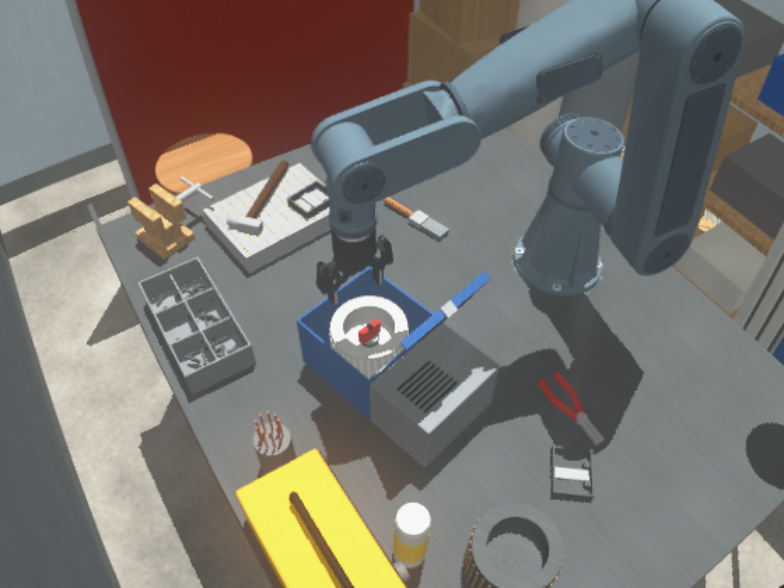

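The scene picture shows the chamber open with its rim corners near (369,316) and (465,348), the red knob at about (428,307), and the lid leaning back over the blower. The side picture shows the knob at about (370,332) and the free rim corners at (298,322) and (367,268).

Run:
```python
from h import *
from scipy.optimize import least_squares
im=viewer.camera("wrist");c=viewer.calibration("wrist")
cv2.imwrite("pics/wrist0.png",cv2.resize(im,(784,588)))
print(c["fovy"],np.round(c["extrinsics"],3).tolist())
S=viewer.calibration("scene");D=viewer.calibration("side")
(o1,d1),(o2,d2)=ray(S,[304,220]),ray(D,[265,237])
A=np.c_[d1,-d2];t=np.linalg.lstsq(A,o2-o1,rcond=None)[0];print("knob",o1+d1*t[0],o2+d2*t[1])
for p in [(369,316),(465,348),(402,262),(484,275)]: print("scene rim",p,atz(S,np.array(p)/1.4,.156).round(3))
for p in [(298,322),(367,268),(372,385)]: print("side rim",p,atz(D,np.array(p)/1.4,.156).round(3))
print(proj(c,[o1+d1*t[0]])*1.4)
```

```text
65.52532870778141 [[1.0, -0.001, -0.0, 0.574], [-0.001, -0.957, -0.291, 0.074], [0.0, 0.291, -0.957, 0.375], [0.0, 0.0, 0.0, 1.0]]
knob [0.55077705 0.0140325  0.11705203] [0.55249935 0.01429474 0.11622339]
scene rim (369, 316) [ 0.489 -0.115  0.156]
scene rim (465, 348) [ 0.705 -0.106  0.156]
scene rim (402, 262) [0.438 0.1   0.156]
scene rim (484, 275) [0.629 0.144 0.156]
side rim (298, 322) [ 0.677 -0.057  0.156]
side rim (367, 268) [ 0.487 -0.108  0.156]
side rim (372, 385) [0.63  0.145 0.156]
[[355.67929737 263.5036908 ]]
```

View pics/wrist0.png

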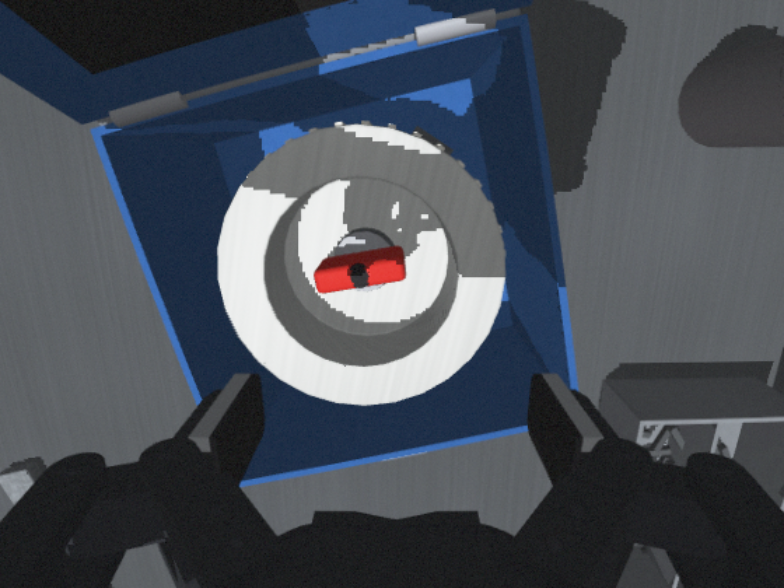

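The wrist picture shows the rim corners at (94,130), (527,22) and (238,487). The cap circle runs from (218,265) to (505,265), and the knob's bright top face spans about (316,272) to (405,280). Next I fit the poses.

Run:
```python
from h import *
from scipy.optimize import least_squares
c=viewer.calibration("wrist")
im=cv2.imread("pics/wrist0.png")
P=[atz(c,np.array(p)/1.4,.156)[:2] for p in [(94,130),(527,22),(238,487)]]
print("corners",np.round(P,4)); e=P[1]-P[0]; print("rim len",np.linalg.norm(e),"yaw",np.degrees(np.arctan2(e[1],e[0])), np.linalg.norm(P[2]-P[0]), "yaw",np.degrees(np.arctan2(*(P[0]-P[2])[::-1]))-90,"centre",(P[1]+P[2])/2)
# cap circle
Q=np.array([atz(c,np.array(p)/1.4,.138)[:2] for p in [(218,265),(505,265),(365,405),(340,124),(240,190),(450,152),(480,350),(255,358)]])
s=least_squares(lambda v:np.hypot(*(Q-v[:2]).T)-v[2],[.55,.01,.078]);print("cap",s.x,s.fun.round(4))
# knob top mask
b,g,r=[im[...,i].astype(int) for i in range(3)]
m=((r>170)&(g<90)&(b<90)).astype(np.uint8)
pts=np.argwhere(m)[:,::-1]
for z in(.133,.137):
    W=np.array([atz(c,p/1.4,z)[:2] for p in pts[::3]],np.float32)
    (cx,cy),(w,h),a=cv2.minAreaRect(W*1000); 
    M=W.mean(0);u,sv,vt=np.linalg.svd(W-M,full_matrices=False)
    print("knob",z,cx,cy,w,h,a,"pca",np.degrees(np.arctan2(vt[0,1],vt[0,0])),M)
# lid: strip/edge in scene & side
```

```text
corners [[ 0.433   0.0876]
 [ 0.6311  0.1308]
 [ 0.4811 -0.1111]]
rim len 0.20282889862236128 yaw 12.315214434089569 0.20442160188540356 yaw 13.620091362646065 centre [0.55612685 0.00988142]
cap [0.55589474 0.01145723 0.077904  ] [-0.0002 -0.0012 -0.0001  0.0004 -0.0008  0.0008  0.0005  0.0006]
knob 0.133 553.5084228515625 10.910038948059082 48.320838928222656 12.430204391479492 9.350057601928711 pca -171.80113 [0.55309623 0.01066188]
knob 0.137 553.8429565429688 11.945419311523438 47.52338790893555 12.225057601928711 9.350076675415039 pca -171.80113 [0.55343753 0.01170135]
```

move_arm:
  motion:
    - [[0.05, -0.1, 0], [0, 0, -1.3], 35]
    - [[0.1, -0.2, 0], [0, 0, -2.6], 35]
    - [[0.15, -0.3, 0], [0, 0, -3.9], 35]
    - [[0.188, -0.333, 0.1], [0, 0, -5.2], 35]
    - [[0.188, -0.333, 0.2], [0, 0, -6.5], 35]
    - [[0.188, -0.333, 0.3], [0, 0, -7.8], 35]
    - [[0.188, -0.333, 0.4], [0, 0, -9.1], 35]
    - [[0.188, -0.333, 0.5], [0, 0, -10.4], 35]
    - [[0.188, -0.333, 0.5], [0, 0, -11.7], 35]
    - [[0.188, -0.333, 0.5], [0, 0, -12.35], 35]

```text
time_s: 2.1
eef_pos: [0.555, 0.0113, 0.2092]
eef_rot: [-0.0, -0.079, 0.997, 0.0]
wrist_force: [0.4, -0.5, 0.5]
opening: 0.35
```

Run:
```python
from h import *
o=monitor.get_obs();print(o["time_s"],o["eef_pos"],o["eef_rot"],o["q"].round(2),o["opening"])
im=viewer.camera("wrist");c=viewer.calibration("wrist")
R=spotter.outline_of("wrist","knob_grip");print([(x["score"],x["centre"],x["region"].sum()) for x in R])
big=cv2.resize(im,(784,588))
b,g,r=[im[...,i].astype(int) for i in range(3)]
m=((r>150)&(g<90)&(b<90)).astype(np.uint8)
pts=np.argwhere(m)[:,::-1].astype(float)
for z in(.130,.135):
    W=np.array([atz(c,p,z)[:2] for p in pts])
    (cx,cy),(w,h),a=cv2.minAreaRect((W*1000).astype(np.float32)); vt=np.linalg.svd(W-W.mean(0),full_matrices=False)[2]
    print(z,cx,cy,w,h,a,"pca",np.degrees(np.arctan2(vt[0,1],vt[0,0])),W.mean(0),len(pts))
a=np.radians(8.8);X=np.array([np.cos(a),np.sin(a),0]);Y=np.array([-X[1],X[0],0])
Q=[np.array([.555,.0113,.135])+i*X*.025+j*Y*.007 for i,j in((1,1),(1,-1),(-1,-1),(-1,1))]
cv2.polylines(big,[(proj(c,Q)*1.4).astype(np.int32)],True,(0,255,0),1)
cv2.imwrite("pics/wrist1.png",big)
```

```text
2.1 [0.55497954 0.01133503 0.20918724] [-9.91081003e-05 -7.87279449e-02  9.96896133e-01  3.36829008e-05] [-0.19  0.17  1.69  0.    1.29 -1.92] 0.3503777443969398
[(0.65, [0.513, 0.5088], np.int64(2389))]
0.13 551.0103759765625 10.869621276855469 41.06616973876953 13.386819839477539 9.664104461669922 pca 14.702733171321682 [0.54605804 0.01067333] 743
0.135 549.377685546875 10.595373153686523 40.11256408691406 13.075961112976074 9.664113998413086 pca 14.702733171321682 [0.54454038 0.01040366] 743
```

View pics/wrist1.png

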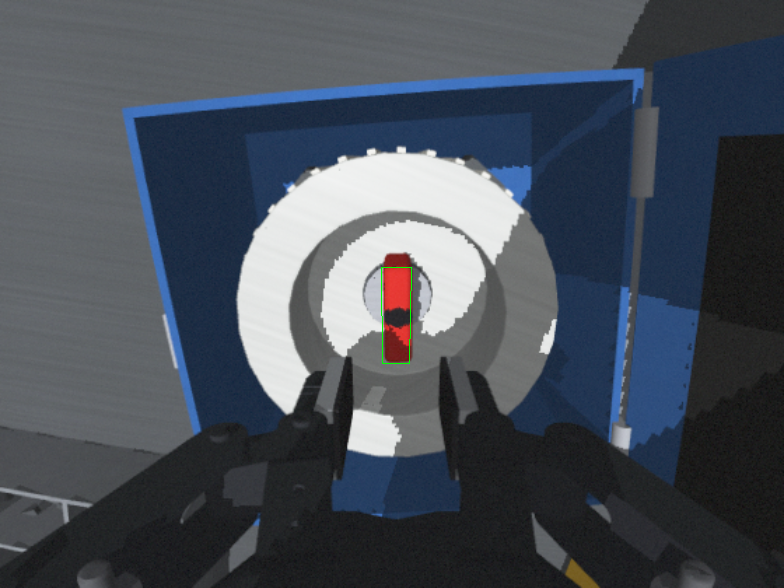

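The predicted green outline matches the knob, which runs from (398,255) to (397,360). I'll descend and grip.

move_arm:
  motion:
    - [[0, 0, 0.4], [0, 0, 0], 35]
    - [[0, 0, 0.8], [0, 0, 0], 35]
    - [[0, 0, 1.2], [0, 0, 0], 35]
    - [[0, 0, 1.6], [0, 0, 0], 35]
    - [[0, 0, 1.6], [0, 0, 0], 35]
    - [[0, 0, 1.6], [0, 0, 0], 0]
    - [[0, 0, 1.6], [0, 0, 0], 0]
    - [[0, 0, 1.6], [0, 0, 0], 0]
    - [[0, 0, 1.6], [0, 0, 0], 0]

```text
time_s: 3.32
eef_pos: [0.5554, 0.012, 0.1142]
eef_rot: [0.001, -0.077, 0.997, 0.0]
wrist_force: [-1.4, 5.4, 1.0]
opening: 0.156
```

```bash
python3 -c "
from h import *
o=monitor.get_obs();print(o)"
```

```text
{'time_s': 3.325, 'q': array([-1.92727463e-01,  2.83119615e-01,  1.75727744e+00,  1.18647142e-03,
        1.10033092e+00, -1.91753674e+00]), 'dq': array([-0.00155495,  0.00250688,  0.00127426, -0.00045305, -0.00136663,
        0.00026053]), 'joint_efforts': array([-2.95871191e+00, -4.47736323e+01, -3.13599873e+01, -1.34904440e+00,
       -6.65426496e-01, -3.90748575e-02]), 'eef_pos': array([0.55537109, 0.01197667, 0.11418358]), 'eef_rot': array([ 5.57643271e-04, -7.66624794e-02,  9.97056868e-01,  3.94570175e-04]), 'wrist_force': array([-1.439667  ,  5.40333237,  1.02649836]), 'torque': array([ 0.76162512,  0.16416484, -0.04468183]), 'opening': 0.15561181851679548}
```

move_arm:
  motion:
    - [[0, 0.012, 0.002], [0, 0, 0.5], 0]
    - [[0, 0.012, 0.004], [0, 0, 1.0], 0]
    - [[0, 0.012, 0.006], [0, 0, 1.5], 0]
    - [[0, 0.012, 0.009], [0, 0, 2.0], 0]

```text
time_s: 3.82
eef_pos: [0.5553, 0.012, 0.1137]
eef_rot: [0.001, 0.064, 0.998, -0.0]
wrist_force: [-1.7, 2.8, 1.0]
opening: 0.151
```

```bash
cat > s.py <<'E'
from h import *
from scipy.spatial.transform import Rotation as R
o=monitor.get_obs();q=o["eef_rot"];y=R.from_quat(np.r_[q[1:],q[0]]).as_matrix()[:,1]
print(round(o["time_s"],2),o["eef_pos"].round(4),"turned",round(np.radians(98.8)-np.arctan2(y[1],y[0]),3),"F",o["wrist_force"].round(1),"T",o["torque"].round(3),"tau6",round(o["joint_efforts"][5],3),"dq6",o["dq"][5].round(3),o["opening"].round(3))
E
python3 s.py
```

```text
Traceback (most recent call last):
  File "s.py", line 4, in <module>
    print(round(o["time_s"],2),o["eef_pos"].round(4),"turned",round(np.radians(98.8)-np.arctan2(y[1],y[0]),3),"F",o["wrist_force"].round(1),"T",o["torque"].round(3),"tau6",round(o["joint_efforts"][5],3),"dq6",o["dq"][5].round(3),o["opening"].round(3))
                                                                                                                                                                                                                                     ^^^^^^^^^^^^^^^^^^
AttributeError: 'float' object has no attribute 'round'
```

```bash
sed -i 's/o\["opening"\].round(3)/o["opening"]/' s.py; python3 s.py
```

```text
3.83 [0.5553 0.012  0.1137] turned 0.281 F [-1.7  2.8  1. ] T [0.358 0.237 0.068] tau6 -0.692 dq6 0.554 0.15114040666497
```

move_arm:
  motion:
    - [[0, 0, 0.002], [0, 0, 0.5], 0]
    - [[0, 0, 0.004], [0, 0, 1.0], 0]
    - [[0, 0, 0.007], [0, 0, 1.5], 0]

```text
time_s: 4.2
eef_pos: [0.5553, 0.012, 0.1133]
eef_rot: [0.0, 0.168, 0.986, -0.0]
wrist_force: [-2.5, 2.5, 0.9]
opening: 0.152
```

```bash
python3 s.py
```

```text
4.2 [0.5553 0.012  0.1133] turned 0.491 F [-2.5  2.5  0.9] T [0.413 0.332 0.022] tau6 -0.693 dq6 0.554 0.15234804997345788
```

move_arm:
  motion:
    - [[0, 0, 0.002], [0, 0, 0.5], 0]
    - [[0, 0, 0.004], [0, 0, 1.0], 0]
    - [[0, 0, 0.007], [0, 0, 1.5], 0]

```text
time_s: 4.58
eef_pos: [0.5552, 0.012, 0.1129]
eef_rot: [0.0, 0.27, 0.963, 0.0]
wrist_force: [-1.2, 3.3, 2.2]
opening: 0.154
```

```bash
python3 s.py
```

```text
4.58 [0.5552 0.012  0.1129] turned 0.7 F [-1.2  3.3  2.2] T [0.398 0.323 0.042] tau6 -0.693 dq6 0.556 0.15381004511753546
```

move_arm:
  motion:
    - [[0, 0, 0.002], [0, 0, 0.5], 0]
    - [[0, 0, 0.005], [0, 0, 1.0], 0]

```text
time_s: 4.82
eef_pos: [0.5552, 0.0121, 0.1126]
eef_rot: [0.0, 0.336, 0.942, 0.0]
wrist_force: [-1.6, 3.6, 1.6]
opening: 0.153
```

```bash
python3 s.py
```

```text
4.83 [0.5552 0.0121 0.1126] turned 0.84 F [-1.6  3.6  1.6] T [0.45  0.426 0.037] tau6 -0.694 dq6 0.554 0.15303298376301983
```

Still loose.

move_arm:
  motion:
    - [[0, 0, 0.002], [0, 0, 0.5], 0]
    - [[0, 0, 0.005], [0, 0, 1.0], 0]

```text
time_s: 5.08
eef_pos: [0.5552, 0.0121, 0.1123]
eef_rot: [0.0, 0.401, 0.916, 0.0]
wrist_force: [-1.8, 3.3, 1.4]
opening: 0.152
```

```bash
python3 s.py
```

```text
5.08 [0.5552 0.0121 0.1123] turned 0.98 F [-1.8  3.3  1.4] T [0.411 0.491 0.075] tau6 -0.695 dq6 0.553 0.15154820709223227
```

move_arm:
  motion:
    - [[0, 0, 0.002], [0, 0, 0.5], 0]
    - [[0, 0, 0.004], [0, 0, 1.0], 0]

```text
time_s: 5.32
eef_pos: [0.5552, 0.0121, 0.1121]
eef_rot: [0.0, 0.464, 0.886, 0.0]
wrist_force: [-2.8, 3.3, 2.2]
opening: 0.157
```

```bash
python3 s.py
```

```text
5.33 [0.5552 0.0121 0.1121] turned 1.119 F [-2.8  3.3  2.2] T [0.449 0.457 0.003] tau6 -0.694 dq6 0.553 0.15724958285543264
```

move_arm:
  motion:
    - [[0, 0, 0.002], [0, 0, 0.5], 0]
    - [[0, 0, 0.005], [0, 0, 1.0], 0]

```text
time_s: 5.58
eef_pos: [0.5552, 0.0121, 0.1118]
eef_rot: [0.0, 0.525, 0.851, 0.0]
wrist_force: [-2.0, 2.8, 3.0]
opening: 0.156
```

```bash
python3 s.py
```

```text
5.58 [0.5552 0.0121 0.1118] turned 1.259 F [-2.   2.8  3. ] T [0.501 0.51  0.003] tau6 -0.676 dq6 0.553 0.15629280427619915
```

move_arm:
  motion:
    - [[0, 0, 0.002], [0, 0, 0.5], 0]
    - [[0, 0, 0.004], [0, 0, 1.0], 0]

```text
time_s: 5.82
eef_pos: [0.5551, 0.0122, 0.1115]
eef_rot: [0.0, 0.583, 0.812, 0.0]
wrist_force: [-1.8, 3.7, 2.6]
opening: 0.154
```

```bash
python3 s.py
```

```text
5.83 [0.5551 0.0122 0.1115] turned 1.398 F [-1.8  3.7  2.6] T [0.563 0.495 0.118] tau6 -0.637 dq6 0.555 0.15435628492385128
```

move_arm:
  motion:
    - [[0, 0, 0.002], [0, 0, 0.5], 0]
    - [[0, 0, 0.005], [0, 0, 1.0], 0]

```text
time_s: 6.08
eef_pos: [0.5551, 0.0122, 0.1113]
eef_rot: [0.0, 0.638, 0.77, 0.0]
wrist_force: [-1.1, 4.3, 2.4]
opening: 0.155
```

```bash
python3 s.py
```

```text
6.08 [0.5551 0.0122 0.1113] turned 1.538 F [-1.1  4.3  2.4] T [0.543 0.609 0.176] tau6 -0.593 dq6 0.553 0.15511208153311812
```

move_arm:
  motion:
    - [[0, 0, 0.002], [0, 0, 0.5], 0]
    - [[0, 0, 0.004], [0, 0, 1.0], 0]

```text
time_s: 6.32
eef_pos: [0.5551, 0.0122, 0.1111]
eef_rot: [0.0, 0.69, 0.724, 0.0]
wrist_force: [-2.9, 3.9, 2.8]
opening: 0.153
```

```bash
python3 s.py
python3 - <<'E'
from h import *
im=viewer.camera("wrist");cv2.imwrite("pics/wrist2.png",cv2.resize(im[100:320,150:410],(780,660))[:600])
E
```

```text
6.33 [0.5551 0.0122 0.1111] turned 1.677 F [-2.9  3.9  2.8] T [0.605 0.575 0.191] tau6 -0.549 dq6 0.555 0.15324193675948766
```

View pics/wrist2.png

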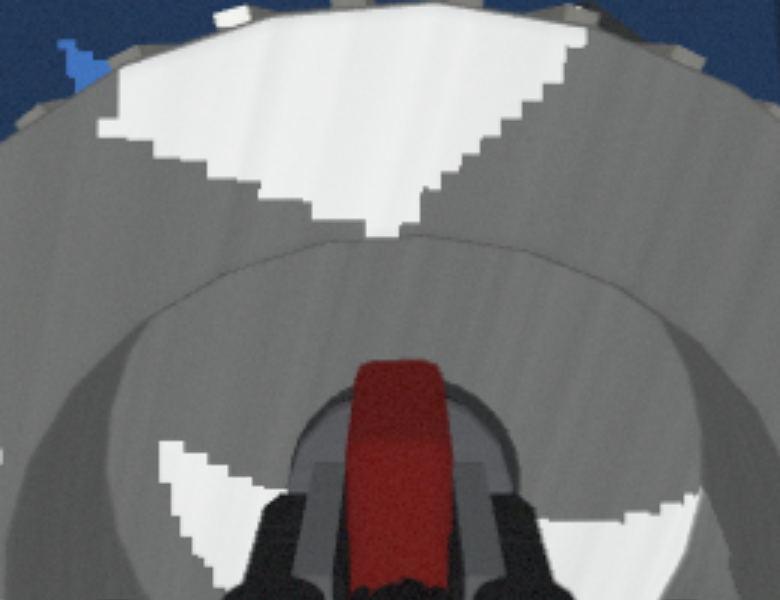

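The picture shows the bar at columns 347–452, parallel to the pads, so it hasn't slipped. The torque reading is noisy, so I'll take small steps and fit them.

move_arm:
  motion:
    - [[0, 0, 0.001], [0, 0, 0.2], 0]

```text
time_s: 6.5
eef_pos: [0.5552, 0.0122, 0.111]
eef_rot: [0.0, 0.7, 0.715, 0.0]
wrist_force: [-3.9, 4.4, 7.2]
opening: 0.15
```

```bash
python3 s.py
```

```text
6.5 [0.5552 0.0122 0.111 ] turned 1.703 F [-3.9  4.4  7.2] T [0.634 0.754 0.174] tau6 -0.14 dq6 0.224 0.14954820937619898
```

move_arm:
  motion:
    - [[0, 0, 0.001], [0, 0, 0.2], 0]

```text
time_s: 6.62
eef_pos: [0.5552, 0.0122, 0.111]
eef_rot: [0.0, 0.709, 0.705, 0.0]
wrist_force: [-3.2, 4.6, 5.9]
opening: 0.156
```

```bash
python3 s.py
```

```text
6.62 [0.5552 0.0122 0.111 ] turned 1.731 F [-3.2  4.6  5.9] T [0.681 0.79  0.164] tau6 -0.093 dq6 0.22 0.1556094293931674
```

move_arm:
  motion:
    - [[0, 0, 0.001], [0, 0, 0.2], 0]

```text
time_s: 6.75
eef_pos: [0.5552, 0.0122, 0.1109]
eef_rot: [0.0, 0.719, 0.695, 0.0]
wrist_force: [-2.1, 4.8, 6.4]
opening: 0.156
```

```bash
python3 s.py;python3 - <<'E'
from h import *
T=[]
for i in range(6): viewer.camera("wrist"); o=monitor.get_obs();T.append(o["torque"][2])
print(np.round(T,3),o["joint_efforts"][5])
E
```

```text
6.75 [0.5552 0.0122 0.1109] turned 1.759 F [-2.1  4.8  6.4] T [0.735 0.882 0.186] tau6 -0.097 dq6 0.222 0.15587536052272974
[0.122 0.05  0.046 0.11  0.094 0.115] 0.06384761072695255
```

Run:
```python
from h import *
im3=viewer.camera("wrist");c3=viewer.calibration("wrist");cv2.imwrite("pics/w3raw.png",cv2.resize(im3,(784,588)))
from scipy.spatial.transform import Rotation as R
T3=np.array(c3["extrinsics"])
def E(p,q):
    T=np.eye(4);T[:3,:3]=R.from_quat([q[1],q[2],q[3],q[0]]).as_matrix();T[:3,3]=p;return T
o=monitor.get_obs();X=np.linalg.inv(E(o["eef_pos"],o["eef_rot"]))@T3
p0=E([.57501,.00003,.2393],[0,.70710,.70711,0]);rows=[]
def unwrap(im,T):
    c=dict(c3);c["extrinsics"]=T
    a=np.radians(np.arange(-180,180,.5));r=np.linspace(.062,.088,40)
    A,Rr=np.meshgrid(a,r);P=np.stack([.5555+Rr*np.cos(A),.0118+Rr*np.sin(A),np.where(Rr<.078,.138,.136)],-1)
    px=proj(c,P.reshape(-1,3)).reshape(40,720,2).astype(np.float32)*1.4
    return cv2.remap(im,px[...,0],px[...,1],cv2.INTER_LINEAR)
u0=unwrap(cv2.imread("pics/wrist0.png"),p0@X)
u3=unwrap(cv2.imread("pics/w3raw.png"),T3)
cv2.imwrite("pics/unw.png",cv2.resize(np.vstack([u0,0*u0[:6],u3]),(780,400)))
```

```text
(no output)
```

View pics/unw.png

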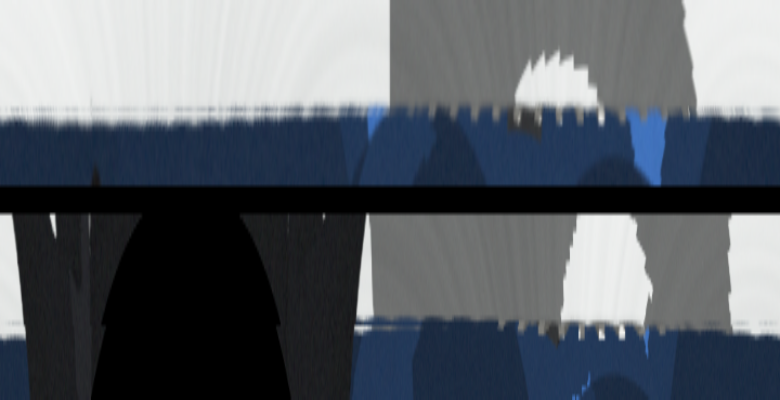

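The unwrapped strip has ribs at a pitch of about 20 px and a dark mark at (525,125) above and (553,337) below. That doesn't settle whether the cap turned, so I'll measure the cap's brushed-grain direction instead.

Run:
```python
from h import *
from scipy.spatial.transform import Rotation as R
c3=viewer.calibration("wrist");T3=np.array(c3["extrinsics"])
def E(p,q):
    T=np.eye(4);T[:3,:3]=R.from_quat([q[1],q[2],q[3],q[0]]).as_matrix();T[:3,3]=p;return T
o=monitor.get_obs();X=np.linalg.inv(E(o["eef_pos"],o["eef_rot"]))@T3
P={"wrist0":E([.57501,.00003,.2393],[0,.70710,.70711,0])@X,"wrist1":E([.55498,.01134,.20919],[-.0001,-.07873,.9969,0])@X,"w3raw":T3}
g=np.arange(-80,80,.5)/1000;A,B=np.meshgrid(g,-g)
for n,T in P.items():
    c=dict(c3);c["extrinsics"]=T
    px=proj(c,np.stack([.5555+A,.0118+B,0*A+.138],-1).reshape(-1,3)).reshape(*A.shape,2).astype(np.float32)*1.4
    t=cv2.cvtColor(cv2.remap(cv2.imread(f"pics/{n}.png"),px[...,0],px[...,1],cv2.INTER_LINEAR),cv2.COLOR_BGR2GRAY).astype(np.float32)
    rr=np.hypot(A,B);
    for lo,hi in((95,140),(200,256)):
        m=((rr>.055)&(rr<.0755)&(t>lo)&(t<hi)).astype(np.uint8);m=cv2.erode(cv2.medianBlur(m,3),np.ones((9,9)))
        if m.sum()<800: continue
        s=cv2.GaussianBlur(t,(0,0),1.5);gx=cv2.Sobel(s,cv2.CV_32F,1,0);gy=-cv2.Sobel(s,cv2.CV_32F,0,1)
        k=m>0;z=np.hypot(gx,gy)<25;k&=z
        w=np.arctan2(2*(gx*gy)[k].sum(),(gx**2-gy**2)[k].sum())/2
        coh=np.hypot(2*(gx*gy)[k].sum(),(gx**2-gy**2)[k].sum())/(gx**2+gy**2)[k].sum()
        print(n,lo,k.sum(),"grain dir deg",round(np.degrees(w)+90,1),"coh",round(float(coh),2))
    cv2.imwrite(f"pics/top_{n}.png",cv2.resize(t,(400,400)))
a=[cv2.resize(cv2.imread(f"pics/top_{n}.png",0)[0:400],(390,390)) for n in("wrist1","w3raw")]
cl=cv2.createCLAHE(4,(6,6));cv2.imwrite("pics/tops.png",np.hstack([cl.apply(x) for x in a]))
```

```text
wrist0 95 8415 grain dir deg 77.2 coh 0.72
wrist0 200 15401 grain dir deg 76.9 coh 0.88
wrist1 95 6103 grain dir deg 77.0 coh 0.77
wrist1 200 13541 grain dir deg 78.1 coh 0.91
w3raw 95 8638 grain dir deg 77.5 coh 0.9
w3raw 200 3455 grain dir deg 77.9 coh 0.94[ WARN:0@0.637] global loadsave.cpp:1063 imwrite_ Unsupported depth image for selected encoder is fallbacked to CV_8U.
```

View pics/tops.png

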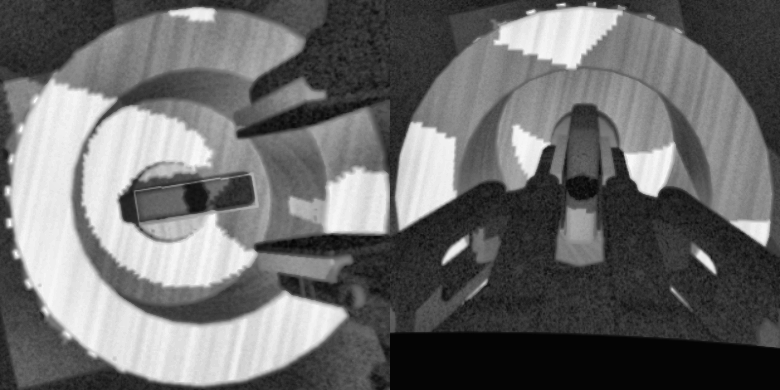

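The cap grain stays at about 77.5°, so the cartridge has not turned and the knob followed the hand. Torque is about 0.18 N m, still low, so I'll keep going in small steps.

move_arm:
  motion:
    - [[0, 0, 0.001], [0, 0, 0.2], 0]
    - [[0, 0, 0.001], [0, 0, 0.4], 0]

```text
time_s: 7.35
eef_pos: [0.5552, 0.0122, 0.1108]
eef_rot: [0.0, 0.738, 0.674, 0.0]
wrist_force: [-2.4, 3.6, 6.5]
opening: 0.151
```

```bash
python3 s.py
```

```text
7.35 [0.5552 0.0122 0.1108] turned 1.815 F [-2.4  3.6  6.5] T [0.701 0.739 0.225] tau6 -0.106 dq6 0.221 0.151403533289623
```

move_arm:
  motion:
    - [[0, 0, 0.001], [0, 0, 0.2], 0]
    - [[0, 0, 0.001], [0, 0, 0.4], 0]

```text
time_s: 7.6
eef_pos: [0.5552, 0.0122, 0.1107]
eef_rot: [0.0, 0.757, 0.654, 0.0]
wrist_force: [-3.1, 3.7, 5.6]
opening: 0.153
```

```bash
python3 s.py
```

```text
7.6 [0.5552 0.0122 0.1107] turned 1.871 F [-3.1  3.7  5.6] T [0.699 0.709 0.252] tau6 -0.096 dq6 0.223 0.15269242996936797
```

move_arm:
  motion:
    - [[0, 0, 0.001], [0, 0, 0.2], 0]
    - [[0, 0, 0.001], [0, 0, 0.4], 0]

```text
time_s: 7.85
eef_pos: [0.5551, 0.0123, 0.1106]
eef_rot: [0.0, 0.775, 0.632, 0.0]
wrist_force: [-4.1, 4.3, 5.7]
opening: 0.156
```

```bash
python3 s.py
```

```text
7.85 [0.5551 0.0123 0.1106] turned 1.926 F [-4.1  4.3  5.7] T [0.75  0.649 0.264] tau6 -0.069 dq6 0.222 0.15602453393521373
```

move_arm:
  motion:
    - [[0, 0, 0.001], [0, 0, 0.2], 0]

```text
time_s: 7.98
eef_pos: [0.5552, 0.0123, 0.1106]
eef_rot: [0.0, 0.784, 0.621, 0.0]
wrist_force: [-3.3, 4.4, 6.3]
opening: 0.156
```

```bash
python3 s.py
```

```text
7.97 [0.5552 0.0123 0.1106] turned 1.954 F [-3.3  4.4  6.3] T [0.746 0.751 0.273] tau6 -0.045 dq6 0.222 0.15551119779614278
```

Run:
```python
from h import *
im=cv2.resize(viewer.camera("wrist"),(784,588));cv2.imwrite("pics/w4raw.png",im)
for n in("wrist1","w3raw","w4raw"):
    i=cv2.imread(f"pics/{n}.png").astype(int);m=(i[...,2]>60)&(i[...,2]>2.2*i[...,1])&(i[...,2]>2.2*i[...,0])
    m[:, :330]=0;m[:,470:]=0
    ys=[y for y in range(588) if m[y].sum()>15]
    ctr=[(y,np.flatnonzero(m[y])[[0,-1]].mean(),m[y].sum()) for y in ys];a=np.array(ctr)
    lo=a[0,0];b=a[(a[:,0]>lo+25)&(a[:,0]<lo+75)]
    p=np.polyfit(b[:,0],b[:,1],1);print(n,lo,a[-1,0],"slope deg",np.degrees(np.arctan(p[0])).round(2),"ctr",b[:,1].mean().round(1),a[::15].round(0).tolist()[:8])
```

```text
wrist1 255.0 360.0 slope deg 1.24 ctr 397.4 [[255.0, 397.0, 21.0], [271.0, 397.0, 27.0], [286.0, 397.0, 27.0], [301.0, 398.0, 27.0], [332.0, 398.0, 26.0], [347.0, 398.0, 25.0]]
w3raw 309.0 492.0 slope deg 0.3 ctr 395.9 [[309.0, 396.0, 25.0], [324.0, 396.0, 43.0], [339.0, 396.0, 46.0], [354.0, 396.0, 49.0], [369.0, 396.0, 49.0], [384.0, 396.0, 49.0], [399.0, 396.0, 46.0], [439.0, 396.0, 17.0]]
w4raw 309.0 492.0 slope deg 0.69 ctr 395.6 [[309.0, 396.0, 25.0], [324.0, 396.0, 42.0], [339.0, 396.0, 46.0], [354.0, 395.0, 49.0], [369.0, 396.0, 50.0], [384.0, 396.0, 49.0], [399.0, 396.0, 46.0], [439.0, 396.0, 24.0]]
```

No slip, and torque is about 0.27 N m against the 0.3 snug figure. I'll release and lift.

move_arm:
  motion:
    - [[0, 0, 0], [0, 0, 0], 35]
    - [[0, 0, 0], [0, 0, 0], 35]
    - [[0, 0, 0], [0, 0, 0], 35]
    - [[0, 0, -0.5], [0, 0, 0], 35]
    - [[0, 0, -1.2], [0, 0, 0], 35]
    - [[0, 0, -2.0], [0, 0, 0], 20]
    - [[0, 0, -2.8], [0, 0, 0], 0]
    - [[0, 0, -3.6], [0, 0, 0], 0]
    - [[0, 0, -4.4], [0, 0, 0], 0]
    - [[0, 0, -4.8], [0, 0, 0], 0]

```text
time_s: 9.28
eef_pos: [0.5556, 0.0117, 0.4011]
eef_rot: [0.002, 0.784, 0.621, 0.001]
wrist_force: [1.0, 0.9, -0.6]
opening: 0.001
```

```bash
python3 s.py
python3 - <<'E'
from h import *
S=viewer.calibration("scene")
a=np.radians(13);x=np.array([np.cos(a),np.sin(a),0]);y=np.array([-x[1],x[0],0]);z=np.array([0,0,1.])
H=np.array([.5555,.0115,.158])+.104*y
print("hinge",H,"x",x,"y",y)
for n in("scene","side"):
    im=cv2.resize(viewer.camera(n),(784,588));c=viewer.calibration(n)
    for th,col in((1.8,(0,255,0)),(1.9,(0,255,255)),(2.0,(255,0,255))):
        u=-np.cos(th)*y+np.sin(th)*z; nn=np.sin(th)*y+np.cos(th)*z
        P=proj(c,[H+sx*.104*x+r*u+.004*nn for sx,r in((-1,0),(-1,.211),(1,.211),(1,0))])*1.4
        cv2.polylines(im,[P.astype(np.int32)],True,col,1)
    P=proj(c,[np.array([.5555,.0115,.156])+.102*(i*x+j*y) for i,j in((1,1),(1,-1),(-1,-1),(-1,1))])*1.4
    cv2.polylines(im,[P.astype(np.int32)],True,(255,255,255),1)
    q=P.mean(0).astype(int);x0=max(q[0]-130,0);y0=max(q[1]-190,0)
    cv2.imwrite(f"pics/l_{n}.png",cv2.resize(im[y0:y0+300,x0:x0+260],(390,450)))
cv2.imwrite("pics/lid.png",np.hstack([cv2.imread("pics/l_scene.png"),cv2.imread("pics/l_side.png")]))
E
```

```text
9.28 [0.5556 0.0117 0.4011] turned 1.955 F [ 1.   0.9 -0.6] T [ 0.023 -0.055 -0.027] tau6 0.0 dq6 -0.0 0.0005238740757224102
hinge [0.53210509 0.11283449 0.158     ] x [0.97437006 0.22495105 0.        ] y [-0.22495105  0.97437006  0.        ]
```

View pics/lid.png

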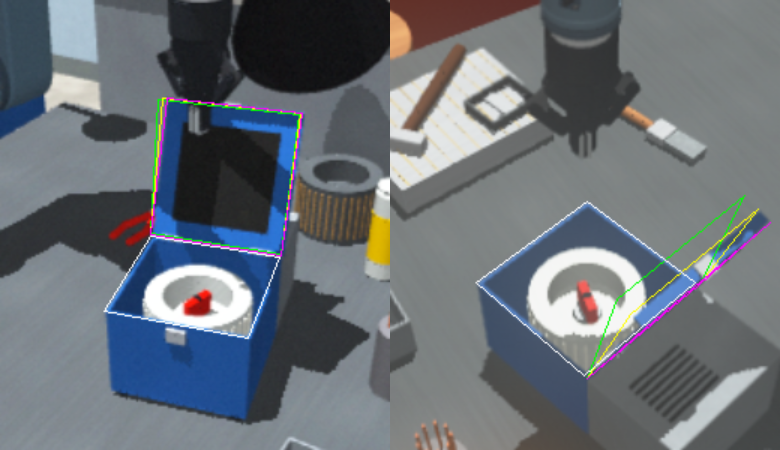

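The overlay shows the lid's edge matching the 2.0 rad model, with the free edge near (765,215) in the side half. The knob stands free at (197,302). The unloaded torque offset is −0.027, so the final knob torque was about 0.30 N m. Next I go over and behind the lid.

move_arm:
  motion:
    - [[0.4, -0.2, 0], [0, 0, -0.4], 0]
    - [[0.85, -0.42, 0], [0, 0, -0.8], 0]
    - [[1.3, -0.64, 0], [0, 0, -1.2], 0]
    - [[1.75, -0.86, 0], [0, 0, -1.6], 0]
    - [[2.2, -1.08, 0], [0, 0, -2.0], 0]
    - [[2.65, -1.3, 0], [0, 0, -2.4], 0]
    - [[3.1, -1.52, 0], [0, 0, -2.8], 0]
    - [[3.55, -1.74, 0], [0, 0, -3.28], 0]
    - [[3.95, -1.94, 0], [0, 0, -3.28], 0]
    - [[3.95, -1.94, 0], [0, 0, -3.28], 0]

```text
time_s: 10.62
eef_pos: [0.4947, 0.2705, 0.3955]
eef_rot: [-0.001, 0.621, 0.784, -0.001]
wrist_force: [-0.3, -1.2, -0.4]
opening: -0.005
```

```bash
cat > e.py <<'E'
from h import *
a=np.radians(13);x=np.array([np.cos(a),np.sin(a),0]);y=np.array([-x[1],x[0],0])
H=np.array([.5555,.0115,.158])+.104*y
o=monitor.get_obs();d=o["eef_pos"]-H
print("t",round(o["time_s"],2),"Y' %.4f X' %.4f tip h %.4f"%(d@y,d@x,d[2]-.008),"F",o["wrist_force"].round(1),o["q"].round(2))
E
python3 s.py;python3 e.py
```

```text
10.62 [0.4947 0.2705 0.3955] turned 1.494 F [-0.3 -1.2 -0.4] T [-0.035  0.011 -0.006] tau6 0.241 dq6 -0.022 -0.005008703561308515
t 10.62 Y' 0.1620 X' -0.0009 tip h 0.2295 F [-0.3 -1.2 -0.4] [0.29 0.07 1.42 0.   1.65 0.06]
```

move_arm:
  motion:
    - [[0, 0, 0.5], [0, 0, 0], 0]
    - [[0, 0, 1.075], [0, 0, 0], 0]
    - [[-0.4, 0, 1.075], [0, 0, 0], 0]
    - [[-0.7, 0, 1.075], [0, 0, 0], 0]
    - [[-0.9, 0, 1.075], [0, 0, 0], 0]
    - [[-1.1, 0, 1.075], [0, 0, 0], 0]
    - [[-1.3, 0, 1.075], [0, 0, 0], 0]
    - [[-1.5, 0, 1.075], [0, 0, 0], 0]

```text
time_s: 11.62
eef_pos: [0.5164, 0.1816, 0.3339]
eef_rot: [0.0, 0.622, 0.783, 0.001]
wrist_force: [-0.4, 4.5, 3.2]
opening: 0.004
```

```bash
python3 e.py
```

```text
t 11.62 Y' 0.0705 X' 0.0001 tip h 0.1679 F [-0.4  4.5  3.2] [ 0.12  0.05  1.56  0.    1.53 -0.11]
```

move_arm:
  motion:
    - [[-0.25, 0, 0], [0, 0, 0], 0]
    - [[-0.5, 0, 0], [0, 0, 0], 0]
    - [[-0.75, 0, 0], [0, 0, 0], 0]
    - [[-1.0, 0, 0], [0, 0, 0], 0]
    - [[-1.2, 0, 0], [0, 0, 0], 0]
    - [[-1.4, 0, 0], [0, 0, 0], 0]
    - [[-1.66, 0, 0.02], [0, 0, 0], 0]
    - [[-1.95, 0, 0.05], [0, 0, 0], 0]
    - [[-2.23, 0, 0.14], [0, 0, 0], 0]
    - [[-2.5, 0, 0.25], [0, 0, 0], 0]

```text
time_s: 12.88
eef_pos: [0.55, 0.0342, 0.3175]
eef_rot: [-0.0, 0.622, 0.783, -0.0]
wrist_force: [-0.5, 1.8, -0.5]
opening: -0.004
```

```bash
python3 e.py
```

```text
t 12.88 Y' -0.0807 X' -0.0003 tip h 0.1515 F [-0.5  1.8 -0.5] [-0.15  0.07  1.57 -0.    1.5  -0.38]
```

move_arm:
  motion:
    - [[-0.13, 0, 0.06], [0, 0, 0], 0]
    - [[-0.25, 0, 0.13], [0, 0, 0], 0]
    - [[-0.495, 0, 0.285], [0, 0, 0], 0]
    - [[-0.72, 0, 0.49], [0, 0, 0], 0]
    - [[-0.93, 0, 0.71], [0, 0, 0], 0]
    - [[-1.11, 0, 0.96], [0, 0, 0], 0]
    - [[-1.2, 0, 1.1], [0, 0, 0], 0]
    - [[-1.27, 0, 1.225], [0, 0, 0], 0]
    - [[-1.33, 0, 1.37], [0, 0, 0], 0]
    - [[-1.39, 0, 1.51], [0, 0, 0], 0]

```text
time_s: 14.12
eef_pos: [0.5688, -0.0459, 0.2272]
eef_rot: [0.0, 0.622, 0.783, 0.0]
wrist_force: [-0.9, 0.7, 1.2]
opening: 0.0
```

```bash
python3 e.py
python3 - <<'E'
from h import *
im=cv2.resize(viewer.camera("scene"),(784,588));cv2.imwrite("pics/scene2.png",cv2.resize(im[150:400,330:580],(600,600)))
E
```

```text
t 14.12 Y' -0.1629 X' 0.0001 tip h 0.0612 F [-0.9  0.7  1.2] [-0.29  0.18  1.63 -0.    1.33 -0.52]
```

View pics/scene2.png

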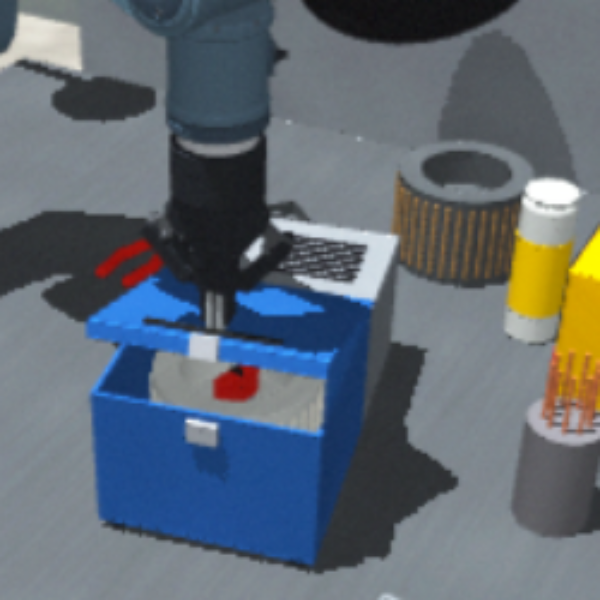

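The picture shows the lid about 0.3 rad open with the fingers on the strip at (212,325). I'll ease it down slowly.

move_arm:
  motion:
    - [[-0.02, 0, 0.08], [0, 0, 0], 0]
    - [[-0.04, 0, 0.16], [0, 0, 0], 0]
    - [[-0.06, 0, 0.24], [0, 0, 0], 0]
    - [[-0.08, 0, 0.32], [0, 0, 0], 0]
    - [[-0.1, 0, 0.39], [0, 0, 0], 0]
    - [[-0.12, 0, 0.46], [0, 0, 0], 0]
    - [[-0.13, 0, 0.53], [0, 0, 0], 0]
    - [[-0.14, 0, 0.59], [0, 0, 0], 0]
    - [[-0.15, 0, 0.65], [0, 0, 0], 0]
    - [[-0.15, 0, 0.7], [0, 0, 0], 0]

```text
time_s: 15.42
eef_pos: [0.5707, -0.0547, 0.1852]
eef_rot: [0.0, 0.622, 0.783, -0.0]
wrist_force: [0.4, -1.2, 0.8]
opening: 0.001
```

```bash
python3 e.py
```

```text
t 15.43 Y' -0.1719 X' -0.0000 tip h 0.0192 F [ 0.4 -1.2  0.8] [-0.3   0.23  1.66 -0.    1.25 -0.53]
```

move_arm:
  motion:
    - [[0, 0, 0.03], [0, 0, 0], 0]
    - [[0, 0, 0.06], [0, 0, 0], 0]
    - [[0, 0, 0.09], [0, 0, 0], 0]
    - [[0, 0, 0.12], [0, 0, 0], 0]
    - [[0, 0, 0.15], [0, 0, 0], 0]
    - [[0, 0, 0.18], [0, 0, 0], 0]
    - [[0, 0, 0.2], [0, 0, 0], 0]

```text
time_s: 16.3
eef_pos: [0.5707, -0.0545, 0.1733]
eef_rot: [-0.0, 0.622, 0.783, -0.0]
wrist_force: [-0.2, -1.2, 1.5]
opening: 0.001
```

```bash
python3 e.py
```

```text
t 16.3 Y' -0.1717 X' -0.0000 tip h 0.0073 F [-0.2 -1.2  1.5] [-0.3   0.24  1.67  0.    1.23 -0.53]
```

move_arm:
  motion:
    - [[0, 0, 0.01], [0, 0, 0], 0]
    - [[0, 0, 0.02], [0, 0, 0], 0]
    - [[0, 0, 0.03], [0, 0, 0], 0]
    - [[0, 0, 0.04], [0, 0, 0], 0]

```text
time_s: 16.8
eef_pos: [0.5707, -0.0545, 0.171]
eef_rot: [-0.0, 0.622, 0.783, -0.0]
wrist_force: [0.2, -1.2, 0.9]
opening: 0.002
```

```bash
python3 e.py
```

```text
t 16.8 Y' -0.1717 X' -0.0000 tip h 0.0050 F [ 0.2 -1.2  0.9] [-0.3   0.25  1.67 -0.    1.22 -0.53]
```

move_arm:
  motion:
    - [[0, 0, 0.01], [0, 0, 0], 0]
    - [[0, 0, 0.02], [0, 0, 0], 0]

```text
time_s: 17.05
eef_pos: [0.5707, -0.0545, 0.17]
eef_rot: [0.0, 0.622, 0.783, 0.0]
wrist_force: [-1.2, -0.9, 3.9]
opening: 0.0
```

```bash
python3 e.py
```

```text
t 17.05 Y' -0.1718 X' 0.0000 tip h 0.0040 F [-1.2 -0.9  3.9] [-0.3   0.25  1.67 -0.    1.22 -0.53]
```

move_arm:
  motion:
    - [[0, 0, 0.01], [0, 0, 0], 0]
    - [[0, 0, 0.02], [0, 0, 0], 0]

```text
time_s: 17.3
eef_pos: [0.5709, -0.0546, 0.17]
eef_rot: [0.0, 0.622, 0.783, 0.0]
wrist_force: [-4.8, 0.2, 12.1]
opening: 0.002
```

```bash
python3 e.py
```

```text
t 17.3 Y' -0.1718 X' 0.0001 tip h 0.0040 F [-4.8  0.2 12.1] [-0.3   0.25  1.67 -0.    1.22 -0.53]
```

move_arm:
  motion:
    - [[0, 0, 0.01], [0, 0, 0], 0]
    - [[0, 0, 0.01], [0, 0, 0], 0]

```text
time_s: 17.55
eef_pos: [0.5708, -0.0545, 0.17]
eef_rot: [0.0, 0.622, 0.783, -0.0]
wrist_force: [-6.1, 0.3, 13.0]
opening: 0.0
```

```bash
python3 e.py
```

```text
t 17.55 Y' -0.1718 X' 0.0001 tip h 0.0040 F [-6.1  0.3 13. ] [-0.3   0.25  1.67 -0.    1.22 -0.53]
```

Hard stop at h = 4.0 mm, so the lid is shut. I'll retract and check.

move_arm:
  motion:
    - [[0, 0, -0.05], [0, 0, 0], 0]
    - [[0, 0, -0.2], [0, 0, 0], 0]
    - [[0, 0, -0.6], [0, 0, 0], 0]
    - [[0, 0, -1.2], [0, 0, 0], 0]
    - [[0, 0, -1.8], [0, 0, 0], 0]
    - [[0, 0, -2.4], [0, 0, 0], 0]
    - [[0, 0, -3.0], [0, 0, 0], 0]
    - [[0, 0, -3.0], [0, 0, 0], 0]

```text
time_s: 18.55
eef_pos: [0.5722, -0.0549, 0.3521]
eef_rot: [0.003, 0.622, 0.783, 0.001]
wrist_force: [0.8, 0.2, -0.0]
opening: -0.006
```

```bash
python3 e.py
python3 - <<'E'
from h import *
im=cv2.resize(viewer.camera("scene"),(784,588))
a=cv2.resize(im[150:420,330:600],(390,390));b=cv2.resize(viewer.camera("side"),(784,588))[:,150:640]
cv2.imwrite("pics/end.png",np.hstack([a,cv2.resize(b,(325,390))]))
E
```

```text
t 18.55 Y' -0.1724 X' 0.0013 tip h 0.1861 F [ 0.8  0.2 -0. ] [-0.3   0.11  1.47  0.    1.56 -0.53]
```

View pics/end.png

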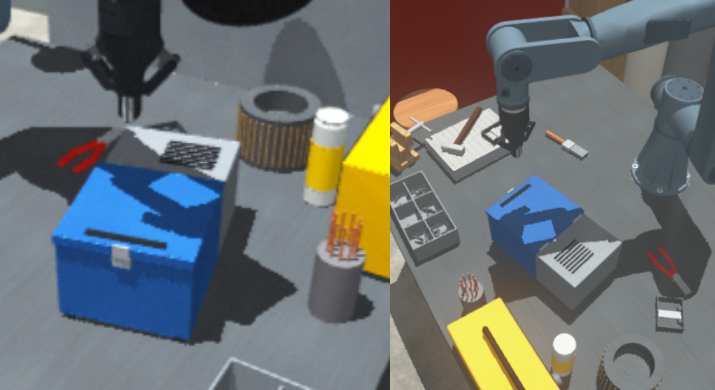

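The lid is flush on the chamber with its latch meeting at (121,256), the other items look unmoved, and the arm is clear.

```bash
python3 -c "
from bench import workorder
print(workorder.hand_in())"
```

```text
the job is handed in; nothing more can be done
None
```

I tightened the knob to snug, eased the lid fully shut, and handed the job in at about 18.6 s of the 61 s allowed.

- **Knob:** I gripped the bar and turned it about 1.95 rad clockwise, following it down as it sank. The last torque read while turning was 0.27 N m, or about 0.30 N m after correcting for the sensor's unloaded offset of about −0.03 N m. The pictures show the bar did not slip in the fingers, and the filter did not turn with it.
- **Lid:** I pushed it over with closed fingers and slowed down near the end. It met a firm stop at the shut height, where I pressed with about 13 N. After I backed off, the pictures show it flush on the chamber and the other items apparently where they were. I did not measure the other items' positions.
- **Check that disagreed:** the torque climbed more gradually than the stated 0.8 N m per rad, at roughly 0.25 to 0.6, and the readings were noisy. I therefore could not pin down when the pad first touched the cap. I judged snug from the torque reading, not from the angle past touch.

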